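# Clamp a sample tube in the slant stand

## Task

Take the capped tube off its bench rest and lay it in the two V blocks of the sloping stand, cap at the upper end, and let go of it. Then swing the clamp arm all the way round to its stop over the tube, and screw its knurled knob down clockwise until it stops tight, so that the tube is held; leave the other things on the bench where they are.

Things in the scene. Friction and masses are not known exactly. Their poses are not given: they have to be found in the camera images.
- tube_mid (a point): Centre of the capped plastic sample tube (104 long, body 16 diameter with a tapered tip, cap 22 diameter over the last 20). The point's z axis runs along the tube from tip to cap. 30 g. At the start it lies level on a grey bench rest with two V blocks (7 thick, 51 apart centre to centre, tops 33 above the bench), tube axis 30 above the bench; between the blocks is a 44 gap for the fingers, the rest's 46 wide floor plate lies 25 below the tube axis.
- tube_cap (a point): Centre of the tube's cap on the tube axis, 42 from tube_mid towards the cap; axes as tube_mid.
- cradle: Sloping aluminium bed of the fixed stand, 115 x 132. Origin on the bed's upper face under the middle of the two grey V blocks; x uphill (roughly to the robot's left), y roughly towards the robot, z square out of the bed. The bed is tilted 30 degrees so that z leans to the robot's right. The V blocks are 7 thick, 34 wide, centred 23.5 uphill and downhill of the origin (40 free gap between them), tops 35 above the bed.
- seat (a point): Where the tube's centre (tube_mid) lies when the tube is home in the V blocks: 32 above the bed origin along cradle z; axes as cradle. The tube then lies along cradle x, cap towards +x; it has about 5 of play downhill before the cap meets the upper block.
- bar_pivot (a point): Point on the clamp arm's pivot axis, at the arm's half thickness: 80 to the -y side (the far side) of the tube line, 56 above the bed. Pivot axis parallel to cradle z. The steel post under it is 18 in diameter; its bolt head ends 9 above this point.
- bar_mid (a point): Middle of the clamp arm's bar, 40 from the pivot towards the knob. The bar is 18 wide, 8 thick, and this point's y axis points along it from pivot to knob, z square out of the bed.
- clamp_arm (a joint): Angle of the clamp arm (rad). 0 = at its stop, bar square across the tube with the screw over the tube's middle; positive = swung open, anticlockwise seen from above the bed, towards the downhill side, the robot's right (at pi/2 it points downhill). Stays where left; about 0.12 N m of friction, can be swung by the knob or pushed by the side of the bar; clockwise torque on the knob presses it towards its stop.
- knob_grip (a point): Centre of the black knurled knob (30 diameter, 22 high) on the outer end of the clamp arm, 80 from the pivot. Its axis is the point's z, parallel to cradle z. It stands 12 clear of the arm's top when tight, 18 when slack.
- knob (a joint): Turn of the knob (rad): 0 = fully slack, grows clockwise seen from above the knob, 3.2 = hard stop, tight. It goes down 2 mm per rad, 0.05 N m of friction, and stays where left. A sprung rubber foot meets the tube at about 1.7 and presses with about 10 N at the stop.
- clamp_foot: Round rubber foot, 18 diameter, under the clamp screw; origin at the centre of its underside. Slack it passes about 3.5 above a tube lying home in the V blocks.
- beaker: Bystander: clear beaker, 54 x 69 high, origin under its centre.
- timer: Bystander: white bench timer, 68 x 68 x 20, origin under its centre.
- specimen_cup: Bystander: lidded specimen cup, 72 x 76 high, origin under its centre.

How it is judged (in metres and radians):
On the way, in this order (a step that is already met when the one before it is completed fails the run):
1. the tube lies home in the V blocks, cap uphill, let go of (distance between tube_mid and seat below 0.012 m and angle between the z axis of tube_mid and the x axis of seat, either way round below 0.1 rad and x of tube_cap in the frame of seat above 0.02 m and contact force between the fingers and anything else below 0.1 N), for 0.2 s.
2. the clamp arm is at its stop over the tube (value of joint clamp_arm below 0.08 rad), for 0.2 s.
3. the knob is screwed down to its stop (value of joint knob above 3.05 rad), for 0.2 s.
At the end, for the whole second after the job is handed in: The tube lies in both V blocks, centre within 12 mm of the seat point and within 0.1 rad of its line, cap uphill; the clamp arm is within 0.08 rad of its stop over it; the knob is within 0.15 rad of its tight stop (3.2 rad) and the foot presses on the tube with more than 3 N (value of joint knob above 3.05 rad and value of joint clamp_arm below 0.08 rad and contact force between clamp_foot and anything else above 3 N and distance between tube_mid and seat below 0.012 m and angle between the z axis of tube_mid and the x axis of seat, either way round below 0.1 rad and x of tube_cap in the frame of seat above 0.02 m); the robot touches nothing.
It fails at once if a bystander (beaker, timer or specimen cup) is pushed more than 3 cm (distance of any of beaker, timer, specimen_cup from where it was at the start of the episode above 0.03 m).
It also fails if it takes over 72 s, if anything falls off the work surface, if the arm or the gripper's body presses on something with over 40 N, if the wrist force passes 120 N, or if a joint passes its speed limit or range.

## Robot

A 6-joint arm with a two-finger parallel gripper is mounted at the origin on a cart in front of the work surface, level with it; the furniture and walls round the work are solid. World frame = base frame: x ahead of the robot, y to its left, z up, the work surface at z = 0. Lengths are in mm, angles in degrees, forces in N, time in s.
With the tool pointing down it reaches from about 350 to 850 mm from the base axis. Payload 8.1 kg.
Tool frame: the origin (TCP) lies at the centre of the arm's flange, where the gripper is bolted on; the fingertips stand 173 mm ahead of it and the grasp point (between the pads) lies 155 mm ahead of it; z points along the fingers, y is the line along which they close (so a half turn about z gives the same grasp; the last joint's range is limited). The gripper opens to 85 mm and grips with 20 to 120 N. Pads are 22 mm wide; open, the fingers measure 114 mm over their backs; the gripper's body (76 mm by 85 mm) begins 54 mm behind the grasp point. The pads swing forward as they close: fully open they stand 13 mm farther back than shut.
Start: joints at [-75.424, 7.471, 85.268, -0, 87.261, -4.893], TCP at [200, -565.692, 404.692] pointing down, gripper open.
Joint ranges: [-169.43, 169.43], [-51.17, 129.36], [1.28, 143.12], [-76.62, 256.62], [0, 156.53], [-152.29, 152.29]. Speed limits (degrees/s): [136.94, 136.94, 159.86, 180, 180, 180].

## Interface

Orientations are given as [roll, pitch, yaw] about the fixed x, y, z axes, in that order (R = Rz(yaw) Ry(pitch) Rx(roll)).
In Python, from bench import * gives the robot as it stands.
- The arm moves only by the shell command python3 -m jog 'ROWS' [FORCE]. ROWS is text: rows parted by semicolons, each of 7 numbers parted by spaces: the shift along the tool's x, y, z scaled (see below), then the turn, a rotation vector about the tool's x, y, z scaled (see below), then the closure, from -1 (fully open) to 1 (shut). In form: tx ty tz wx wy wz hand; .... A call has 1 to 5 rows; each row shifts and turns the commanded pose from where the row before left it, along the tool's axes as they then stand; what a row does not reach is not made up. The controller multiplies each number of a shift by 0.1 m and each number of a turn by 60 degrees. A row lasts 1/8 s, in which the tool goes at most 62.5 mm and 10.7 degrees, less where a joint would pass 70% of its speed; a pose out of reach is approached as far as the arm can. A call with a number of a shift or a turn outside -1 to 1 is refused whole. A call with a gripper value outside its range is refused whole. The fingers move at their own pace and stop on an object; FORCE is the grip in N (left out, the last holds). Time passes only in rows, so rows that do not move let the fingers close. It gives the time, the measured TCP pose, the force, the opening and the grip force at its end, in the units of the state.
- sense(): the state, without advancing time (a new reading comes with each control period).
- snapshot(name): name is "scene" or "top" or "wrist"; returns a dict with "img" (420x560x3 uint8, red, green, blue), "fx", "fy", "cx", "cy" (pixels), "extrinsics" (4x4, takes a point from camera to world coordinates). Camera axes: x right, y down, z forward; pixel columns grow to the right and rows downward; lengths in mm; the calibration is good to about 2 mm. The wrist camera is an equidistant fisheye: a pixel r from the principal point sees the ray r / f radians off the axis. A picture is of the moment at which its call begins. There is no depth.
- hand_in(): hands the job in; it is judged then, once.
The state is a dict: "time": time; "joint_pos": joint angles; "qd": joint speeds; "joint_efforts": joint torques, N m; "tool_pos": TCP position; "tcp_rot": TCP orientation; "ft_force": force on the tool from outside, world axes, zero at the start; "wrist_torque": the same for the moment, N m; "finger_gap": finger opening in mm; "grip_force": force on a finger pad.
Only numpy, scipy, OpenCV 4.12 (cv2) and the standard library are available. Lean on these libraries where they do the work, as an engineer would, in place of code of your own. Each camera call takes 0.05 s, during which the arm holds its last target. There are 200 camera calls.

## Working session

There is one attempt and no reset: what is moved stays moved. The work goes in short steps, Python scripts to look and compute and a shell command to move; the robot and the scene stay as the last step left them, time stands still between calls to the robot, and variables do not carry over. Pictures are saved under pics/ and viewed, at most 10 in all, crops included, and the job is handed in when it is done.

```bash
ls; mkdir -p pics; python3 - <<'E'
from bench import *
import cv2,numpy as np
for n in ["scene","top"]:
    s=snapshot(n); cv2.imwrite(f"pics/{n}0.png",cv2.cvtColor(s["img"],cv2.COLOR_RGB2BGR))
    print(n,s["fx"],s["cx"],s["cy"],np.round(s["extrinsics"],3).tolist())
print(sense())
E
```

```text
pics
scene 449.2319334812152 277.75089189378696 207.62007981423147 [[-0.646, -0.534, 0.546, -97.758], [-0.763, 0.434, -0.479, 673.535], [0.019, -0.726, -0.688, 924.7], [0.0, 0.0, 0.0, 1.0]]
top 448.840371420605 284.2990390685835 205.51733629316246 [[0.065, -0.975, 0.211, 209.518], [-0.998, -0.064, 0.011, 70.125], [0.003, -0.211, -0.977, 1563.568], [0.0, 0.0, 0.0, 1.0]]
{'time': 0.1, 'joint_pos': array([-7.54245175e+01,  7.51253299e+00,  8.53243856e+01,  1.88870311e-04,
        8.72607490e+01, -4.89181468e+00]), 'qd': array([ 0.04813817, -0.14680666, -0.23455607,  0.03472048, -0.04054249,
       -0.02497172]), 'joint_efforts': array([ 1.60403008e-03, -5.70955646e+01, -5.01941085e+01,  3.86151697e-06,
        8.06213880e-03, -2.91326489e-05]), 'tool_pos': array([ 199.94301416, -565.48636276,  403.71790766]), 'tcp_rot': array([-1.79902704e+02, -8.51651320e-03,  1.94672807e+01]), 'ft_force': array([ 0.30325703, -0.39998391,  0.16780501]), 'wrist_torque': array([-0.08294945,  0.03698359, -0.0320053 ]), 'grip_force': 0.0, 'finger_gap': 85.36796053055743}
```

View pics/scene0.png

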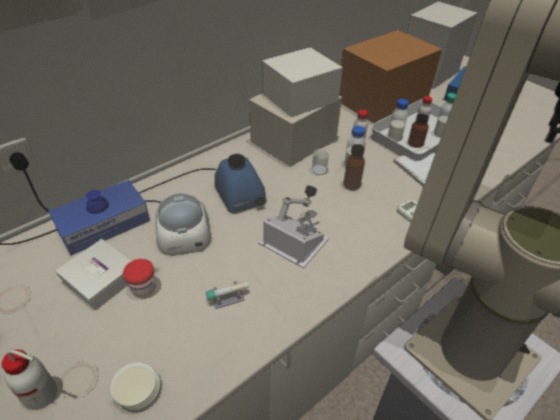

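View pics/top0.png

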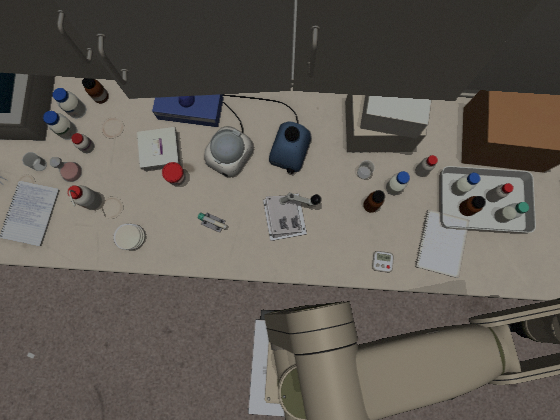

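The tube (cap at about (212,294) in scene, (201,217) in top) lies left of the stand. The stand is at about (293,238) in scene and (285,217) in top, and its arm points to the robot's right with the knob at about (316,200) in top. Next I'll zoom in.

```bash
python3 - <<'E'
import cv2,numpy as np
a=cv2.imread("pics/scene0.png")[170:320,190:350]; b=cv2.imread("pics/top0.png")[180:250,190:330]
cv2.imwrite("pics/z1.png",cv2.resize(a,None,fx=4,fy=4,interpolation=cv2.INTER_CUBIC)[:600])
cv2.imwrite("pics/z2.png",cv2.resize(b,None,fx=5.6,fy=5.6,interpolation=cv2.INTER_CUBIC))
E
```

```text
(no output)
```

View pics/z1.png

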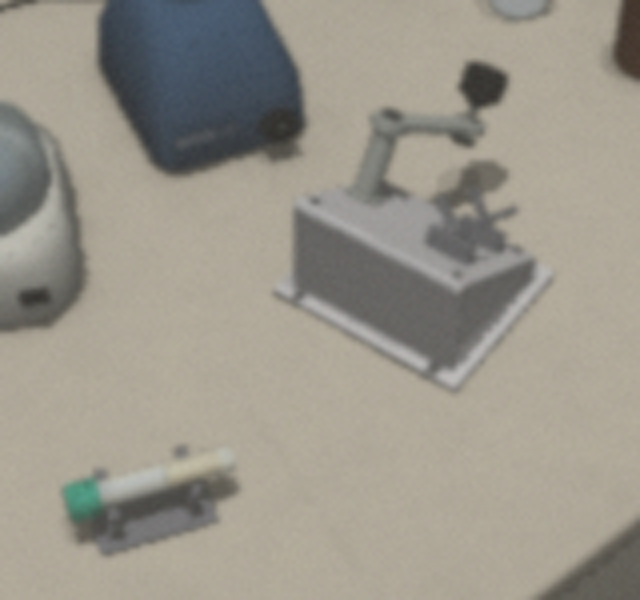

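View pics/z2.png

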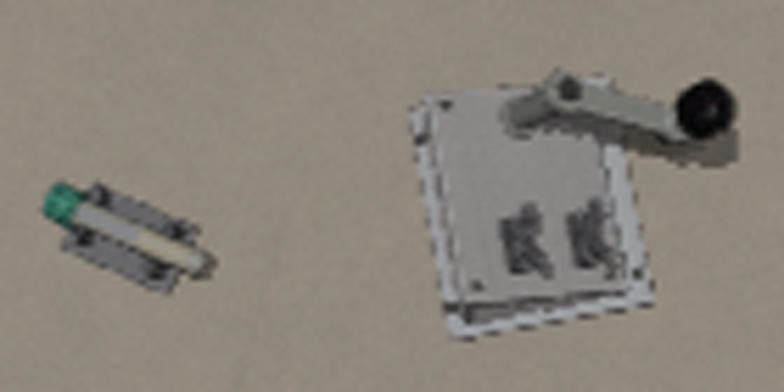

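Scene crop: bolt (387,116), knob (483,82), bed screws (315,200), (458,273), (523,248). Top crop: bolt (570,88), knob (705,107), the same screws at (446,103), (476,286), (637,272); cap (62,204), tip (212,264).

```bash
cat > h.py <<'E'
from bench import *
import cv2,numpy as np
def ray(s,u,v):
    E=np.array(s["extrinsics"]); d=np.array([(u-s["cx"])/s["fx"],(v-s["cy"])/s["fy"]]);
    if s.get("fish"):
        r=np.linalg.norm(d); c=np.r_[d/r*np.sin(r),np.cos(r)]
    else: c=np.r_[d,1]; c/=np.linalg.norm(c)
    return E[:3,3],E[:3,:3]@c
def plane(r,z): o,d=r; return o+d*(z-o[2])/d[2]
def tri(*rs):
    A=0;b=0
    for o,d in rs: P=np.eye(3)-np.outer(d,d); A=A+P; b=b+P@o
    p=np.linalg.solve(A,b); return p,[round(float(np.linalg.norm((np.eye(3)-np.outer(d,d))@(p-o))),1) for o,d in rs]
E
python3 - <<'E'
from h import *
np.set_printoptions(precision=1,suppress=True)
S=snapshot("scene");T=snapshot("top")
rs=lambda u,v:ray(S,190+(u-1.5)/4,170+(v-1.5)/4)
rt=lambda u,v:ray(T,190+(u-2.3)/5.6,180+(v-2.3)/5.6)
for n,a,b in [("bolt",(387,116),(570,88)),("knob",(483,84),(705,107)),("sFU",(315,200),(446,103)),("sNU",(458,273),(476,286)),("sND",(523,248),(637,272)),("cFU",(297,204),(430,95)),("cNU",(460,288),(463,312)),("cap",(83,497),(62,204)),("tip",(228,460),(210,263))]:
    print(n,*tri(rs(*a),rt(*b)))
for n,p in [("cap",(62,204)),("tip",(210,263))]: print(n,plane(rt(*p),30))
for n,p in [("cap",(83,497)),("tip",(228,460))]: print(n,plane(rs(*p),30))
E
```

```text
bolt [559.8  65.3 110.8] [0.5, 0.5]
knob [554.8 -17.3  98. ] [1.6, 1.6]
sFU [550.1 138.1  85.2] [1.5, 1.5]
sNU [439.2 112.3  89.6] [1.4, 1.4]
sND [466.9  16.8  25. ] [1.3, 1.3]
cFU [555.3 148.6  83.8] [0.9, 0.9]
cNU [425.1 120.3  92. ] [1.2, 1.2]
cap [482.2 372.7  35.5] [1.5, 1.5]
tip [455.7 281.8  20.7] [1.1, 1.1]
cap [484.3 374.8  30. ]
tip [453.3 279.8  30. ]
cap [484.4 370.   30. ]
tip [451.  286.3  30. ]
```

```bash

python3 -m jog '.395 -.35 0 0 0 0 -1;.395 -.35 0 0 0 0 -1;.395 -.35 0 0 0 0 -1;.395 -.35 0 0 0 0 -1;.395 -.35 0 0 0 0 -1' >/dev/null
python3 -m jog '.395 -.35 0 0 0 0 -1;.395 -.35 0 0 0 0 -1;.395 -.35 0 0 0 0 -1;.395 -.35 0 0 0 0 -1'
python3 -m jog '.214 -.478 0 0 0 0 -1;.214 -.478 0 0 0 0 -1;.214 -.478 0 0 0 0 -1;.214 -.478 0 0 0 0 -1;.214 -.478 0 0 0 0 -1'
python3 -m jog '.214 -.478 0 0 0 0 -1;.214 -.478 0 0 0 0 -1;.214 -.478 0 0 0 0 -1;.214 -.478 0 0 0 0 -1'
python3 -m jog '0 0 .12 0 0 -.146 -1;0 0 .12 0 0 -.146 -1;0 0 .12 0 0 -.146 -1;0 0 .12 0 0 -.146 -1;0 0 .12 0 0 -.146 -1'
python3 -m jog '0 0 .12 0 0 -.146 -1;0 0 0 0 0 0 -1;0 0 0 0 0 0 -1'
python3 - <<'E'
from h import *
s=snapshot("wrist");cv2.imwrite("pics/w1.png",cv2.cvtColor(s["img"],cv2.COLOR_RGB2BGR))
print({k:(v if np.isscalar(v) else np.round(v,3).tolist()) for k,v in s.items() if k!="img"}); print(sense()["joint_pos"])
E
```

```text
time: 1.32
tool_pos: [430.7, -148.5, 404.8]
tcp_rot: [180.0, -0.0, 19.5]
ft_force: [0.8, -0.2, 1.0]
finger_gap: 85.6
grip_force: 0.0
time: 1.95
tool_pos: [451.2, 112.5, 404.8]
tcp_rot: [180.0, -0.0, 19.5]
ft_force: [0.4, -0.8, -0.2]
finger_gap: 85.5
grip_force: 0.0
time: 2.45
tool_pos: [468.2, 321.4, 404.6]
tcp_rot: [180.0, -0.0, 19.5]
ft_force: [2.0, 0.1, 0.3]
finger_gap: 85.2
grip_force: 0.0
time: 3.08
tool_pos: [468.3, 319.6, 344.0]
tcp_rot: [-180.0, 0.0, 63.6]
ft_force: [-0.9, -0.1, -0.6]
finger_gap: 85.1
grip_force: 0.0
time: 3.45
tool_pos: [468.5, 319.6, 333.1]
tcp_rot: [180.0, -0.0, 71.8]
ft_force: [-0.1, -0.3, 0.7]
finger_gap: 85.5
grip_force: 0.0
{'fx': 325.19226210127806, 'fy': 325.19226210127806, 'cx': 283.9756292583882, 'cy': 204.27355520271564, 'extrinsics': [[0.95, -0.297, -0.095, 493.503], [-0.312, -0.904, -0.293, 395.073], [0.001, 0.308, -0.951, 303.02], [0.0, 0.0, 0.0, 1.0]]}
[2.91243580e+01 4.93208143e+00 9.55265071e+01 7.56962612e-04
 7.94894070e+01 4.72565542e+01]
```

View pics/w1.png

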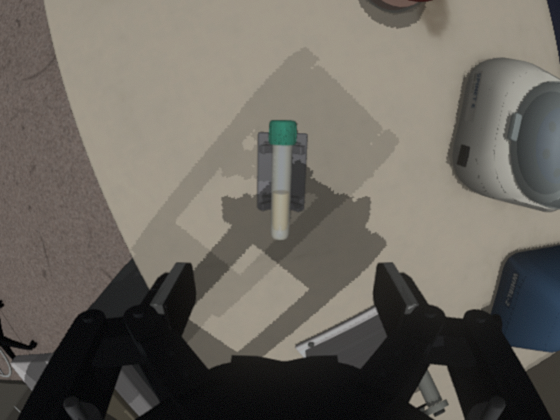

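The wrist view shows the tube nearly vertical: cap from (283,120) to (283,146), tip at (280,238), rest blocks centred at about rows 145 and 203.

```bash
python3 - <<'E'
from h import *
np.set_printoptions(precision=1,suppress=True)
s=snapshot("wrist");s["fish"]=1
im=s["img"]; hsv=cv2.cvtColor(im,cv2.COLOR_RGB2HSV)
m=cv2.inRange(hsv,(70,90,40),(95,255,255)); m[:100]=0;m[170:]=0
ys,xs=np.nonzero(m);print("cap px",xs.min(),xs.max(),ys.min(),ys.max())
cap=plane(ray(s,xs.mean(),(ys.min()+ys.max())/2),30)
ce=plane(ray(s,xs.mean(),ys.min()),30);cl=plane(ray(s,xs.mean(),ys.max()+1),30);tip=plane(ray(s,280.3,239),30)
print(ce,cl,tip,np.linalg.norm(ce-tip),np.linalg.norm(ce-cl))
d=cl-tip;print("yaw",np.degrees(np.arctan2(d[1],d[0])), "mid",(ce+tip)/2)
r=[plane(ray(s,*p),5) for p in[(257.5,132.5),(307.5,132.5),(257.5,210),(304.5,210)]];print(r,np.mean(r,0))
t=sense();print(t["tool_pos"],t["tcp_rot"])
E
```

```text
cap px 269 295 121 144
[487.5 380.8  30. ] [481.1 361.5  30. ] [452.7 280.2  30. ] 106.42006873124173 20.359664700928853
yaw 70.73536382720754 mid [470.1 330.5  30. ]
[array([462.3, 376.5,   5. ]), array([505.8, 362.3,   5. ]), array([437.6, 305.8,   5. ]), array([481. , 291.6,   5. ])] [471.7 334.    5. ]
[468.6 319.7 333.5] [180.   -0.   71.9]
```

```bash

python3 -m jog '.129 -.017 0 0 0 .02 -1;0 0 .3 0 0 0 -1;0 0 .3 0 0 0 -1;0 0 .3 0 0 0 -1;0 0 .3 0 0 0 -1'
python3 -m jog '0 0 .26 0 0 0 -1;0 0 0 0 0 0 -1;0 0 0 0 0 0 .2;0 0 0 0 0 0 1' 30
python3 -m jog '0 0 0 0 0 0 1;0 0 0 0 0 0 1;0 0 0 0 0 0 1;0 0 0 0 0 0 1;0 0 0 0 0 0 1' 30
python3 -m jog '0 0 0 0 0 0 1;0 0 0 0 0 0 1' 30
```

```text
time: 4.18
tool_pos: [471.1, 332.6, 212.5]
tcp_rot: [180.0, -0.1, 70.7]
ft_force: [0.5, -1.1, 0.2]
finger_gap: 85.5
grip_force: 0.0
time: 4.68
tool_pos: [471.6, 332.9, 188.6]
tcp_rot: [179.9, -0.1, 70.8]
ft_force: [-0.0, 0.0, 0.3]
finger_gap: 51.6
grip_force: 0.0
time: 5.3
tool_pos: [470.4, 332.8, 187.4]
tcp_rot: [-179.9, -0.0, 70.8]
ft_force: [-4.2, 1.1, 6.5]
finger_gap: 15.5
grip_force: 30.0
time: 5.55
tool_pos: [470.4, 332.9, 187.4]
tcp_rot: [-179.9, -0.0, 70.8]
ft_force: [-5.9, 0.7, 6.3]
finger_gap: 15.7
grip_force: 30.0
```

```bash

python3 -m jog '0 0 -.2 0 0 0 1;0 0 -.5 0 0 0 1;0 0 -.5 0 0 0 1;0 0 -.5 0 0 0 1;0 0 -.43 0 0 0 1'
python3 -m jog '-.44 .183 0 0 0 0 1;-.44 .183 0 0 0 0 1;-.44 .183 0 0 0 0 1;-.44 .183 0 0 0 0 1;-.44 .183 0 0 0 0 1'
python3 -m jog '-.44 .183 0 0 0 0 1;-.44 .183 0 0 0 0 1;0 0 0 0 0 -.11 1;0 0 0 0 0 -.11 1;0 0 0 0 0 -.11 1'
python3 -m jog '0 0 0 0 0 -.11 1;0 0 0 0 0 -.11 1;0 0 0 0 0 0 1;0 0 0 0 0 0 1'
python3 - <<'E'
from h import *
s=snapshot("wrist");cv2.imwrite("pics/w2.png",cv2.cvtColor(s["img"],cv2.COLOR_RGB2BGR))
np.savez("w2.npz",**{k:v for k,v in s.items()})
E
```

```text
time: 6.18
tool_pos: [470.7, 332.2, 403.7]
tcp_rot: [179.9, -0.1, 70.8]
ft_force: [1.0, -0.2, -0.2]
finger_gap: 15.9
grip_force: 29.4
time: 6.8
tool_pos: [484.7, 92.9, 401.3]
tcp_rot: [179.9, -0.0, 70.8]
ft_force: [0.7, -0.3, 0.3]
finger_gap: 15.7
grip_force: 29.4
time: 7.42
tool_pos: [490.4, -1.0, 401.2]
tcp_rot: [179.9, 0.0, 90.8]
ft_force: [0.3, -0.6, 0.6]
finger_gap: 15.6
grip_force: 29.4
time: 7.92
tool_pos: [490.5, -0.7, 400.5]
tcp_rot: [179.9, 0.0, 103.7]
ft_force: [0.5, 0.5, -0.7]
finger_gap: 15.5
grip_force: 29.4
```

View pics/w2.png

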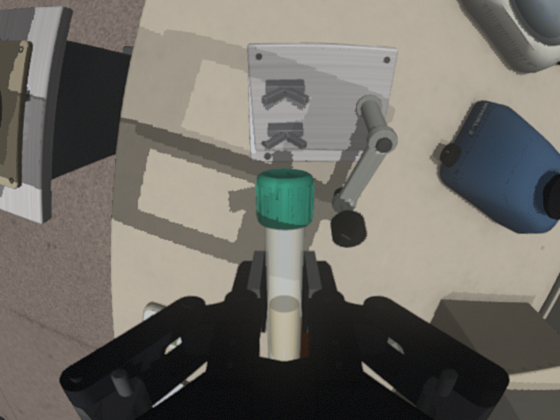

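```bash
python3 - <<'E'
import cv2
b=cv2.imread("pics/w2.png")[35:175,235:415]
cv2.imwrite("pics/z3.png",cv2.resize(b,None,fx=4.2,fy=4.2,interpolation=cv2.INTER_CUBIC))
E
```

```text
(no output)
```

View pics/z3.png

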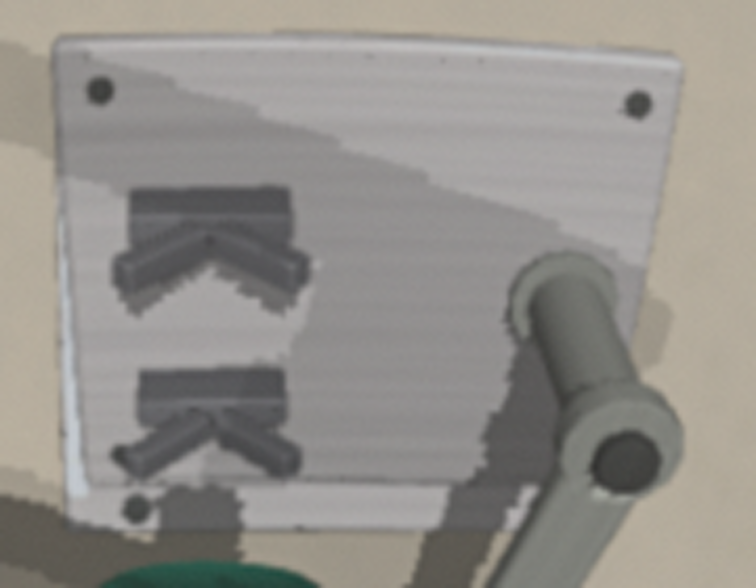

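V-block bases in the crop: upper corners (130,188)/(291,188), lower (138,369)/(287,369). Bolt (626,462), screws (100,90)/(638,104), bed top corners (58,38)/(682,55).

```bash
cat > fit.py <<'E'
from h import *
from scipy.optimize import least_squares
np.set_printoptions(precision=2,suppress=True)
S=snapshot("scene");T=snapshot("top");W=dict(np.load("w2.npz"));W["fish"]=1
rs=lambda u,v:ray(S,190+(u-1.5)/4,170+(v-1.5)/4)
rt=lambda u,v:ray(T,190+(u-2.3)/5.6,180+(v-2.3)/5.6)
rw=lambda u,v:ray(W,235+(u-1.6)/4.2,35+(v-1.6)/4.2)
def frame(yaw,tilt=np.radians(30)):
    x=np.array([np.cos(yaw)*np.cos(tilt),np.sin(yaw)*np.cos(tilt),np.sin(tilt)]);y=np.array([-np.sin(yaw),np.cos(yaw),0]);return np.c_[x,y,np.cross(x,y)]
def obs(p):
    a,b1,b2=p[4:7]
    o=[((27,17,0),rw(130,188)),((27,-17,0),rw(291,188)),((-20,17,0),rw(138,369)),((-20,-17,0),rw(287,369)),((0,-80,65),rw(626,462)),
     ((0,-80,65),rs(387,116)),((0,-80,65),rt(570,88)),((a,b2,0),rw(638,104)),((a,b1,0),rw(100,90)),((a,b2,0),rs(315,200)),((a,b2,0),rt(446,103)),((a,b1,0),rs(458,273)),((a,b1,0),rt(476,286))]
    return o
def res(p):
    R=frame(p[3]);out=[]
    for q,(o,d) in obs(p):
        v=R@np.array(q)+p[:3]-o; out.append(np.cross(v,d))
    return np.ravel(out)
r=least_squares(res,[474,77,54,1.8,48,40,-70],loss="soft_l1",f_scale=2)
E
python3 - <<'E'
from fit import *
p=r.x;R=frame(p[3]);print(p,np.degrees(p[3]));print(np.linalg.norm(res(p).reshape(-1,3),axis=1))
k,_=tri(rs(483,84),rt(705,107));print("knob",R.T@(k-p[:3]))
kw=ray(W,348,229);o=R.T@(kw[0]-p[:3]);d=R.T@kw[1];print("knobW at z89",o+d*(89-o[2])/d[2])
np.save("cradle.npy",np.r_[p[:4]])
# where the held tube sits relative to tool: cap px
t=sense();print(t["tool_pos"],t["tcp_rot"])
E
```

```text
[473.86  74.87  58.57   1.83  49.17  22.23 -90.85] 104.84727021538174
[0.22 0.99 0.6  1.32 0.83 3.72 1.51 0.56 1.02 2.96 1.03 2.55 2.94]
knob [-75.38 -54.57  89.08]
knobW at z89 [-78.17 -55.97  89.  ]
[490.56  -0.62 399.95] [179.99   0.01 103.75]
```

```bash
cat > go.py <<'E'
from h import *
from scipy.spatial.transform import Rotation as Ro
import sys
np.set_printoptions(precision=3,suppress=True)
p=np.load("cradle.npy");yaw=p[3];c,s=np.cos(yaw),np.sin(yaw);t=np.radians(30)
x=np.array([c*np.cos(t),s*np.cos(t),.5]);y=np.array([-s,c,0]);C=np.c_[x,y,np.cross(x,y)]
def to(pt,a=0):
    """grasp point target in cradle coords; a = tool x angle from cradle x, deg anticlockwise about cradle z.  prints turn first, then shift (tool axes after the turn), in jog units"""
    T=sense();R0=Ro.from_euler("xyz",T["tcp_rot"],degrees=True)
    R1=Ro.from_matrix(C)*Ro.from_euler("z",a,degrees=True)*Ro.from_euler("x",180,degrees=True)
    tcp=p[:3]+C@np.array(pt)-155*R1.as_matrix()[:,2]
    w=np.degrees((R0.inv()*R1).as_rotvec())/60
    print("turn",w,"shift after",R1.inv().apply(tcp-T["tool_pos"])/100,"tcp",tcp,"grasp now",C.T@(T["tool_pos"]+155*R0.as_matrix()[:,2]-p[:3]),"q",T["joint_pos"])
E
python3 -c "
from go import *
to((2,0,110));to((2,0,32))"
```

```text
turn [ 0.005  0.5   -0.018] shift after [-1.018  0.032  0.693] tcp [507.37  -51.531 289.065] grasp now [ 26.272   3.162 200.043] q [ -6.064  -9.6   102.621  -0.     86.963 -19.817]
turn [ 0.005  0.5   -0.018] shift after [-1.018  0.032  1.473] tcp [497.377 -13.833 221.515] grasp now [ 26.272   3.162 200.043] q [ -6.064  -9.6   102.621  -0.     86.963 -19.817]
```

```bash

python3 -m jog '0 0 0 0 .1 -.004 1;0 0 0 0 .1 -.004 1;0 0 0 0 .1 -.004 1;0 0 0 0 .1 -.003 1;0 0 0 .005 .1 -.003 1' >/dev/null
python3 -m jog '-.34 .01 .23 0 0 0 1;-.34 .01 .23 0 0 0 1;-.34 .01 .23 0 0 0 1;0 0 0 0 0 0 1;0 0 0 0 0 0 1'
python3 -c "
from go import *
to((2,0,32))"
```

```text
time: 9.32
tool_pos: [507.7, -51.6, 290.1]
tcp_rot: [180.0, -30.0, 105.0]
ft_force: [-0.6, -0.3, -0.1]
finger_gap: 15.8
grip_force: 29.4
turn [-0.001 -0.     0.002] shift after [-0.004 -0.003  0.79 ] tcp [497.377 -13.833 221.515] grasp now [  2.439  -0.202 110.99 ] q [-20.467   6.471 101.459  24.056  90.521 -39.194]
```

```bash

python3 -m jog '0 0 .25 0 0 0 1;0 0 .25 0 0 0 1;0 0 .15 0 0 0 1;0 0 .05 0 0 0 1;0 0 0 0 0 0 1'
python3 -m jog '0 0 .03 0 0 0 1;0 0 0 0 0 0 1;0 0 0 0 0 0 1'
python3 -m jog '0 0 .02 0 0 0 1;0 0 0 0 0 0 1;0 0 0 0 0 0 1'
python3 - <<'E'
from go import *
to((2,0,32))
s=snapshot("wrist");cv2.imwrite("pics/w3.png",cv2.cvtColor(s["img"],cv2.COLOR_RGB2BGR))
E
```

```text
time: 9.95
tool_pos: [498.7, -18.0, 229.1]
tcp_rot: [180.0, -30.0, 105.0]
ft_force: [-0.8, 0.1, 0.8]
finger_gap: 16.0
grip_force: 29.4
time: 10.32
tool_pos: [498.1, -16.8, 225.9]
tcp_rot: [180.0, -30.0, 105.0]
ft_force: [0.4, -0.8, -0.2]
finger_gap: 16.0
grip_force: 29.4
time: 10.7
tool_pos: [498.0, -16.2, 225.0]
tcp_rot: [180.0, -30.0, 105.0]
ft_force: [-3.1, -4.3, 9.2]
finger_gap: 15.8
grip_force: 30.4
turn [-0.001  0.001  0.003] shift after [ 0.003 -0.     0.042] tcp [497.377 -13.833 221.515] grasp now [ 1.524  0.107 36.237] q [-17.23    8.914 106.35   25.224  82.571 -39.537]
```

View pics/w3.png

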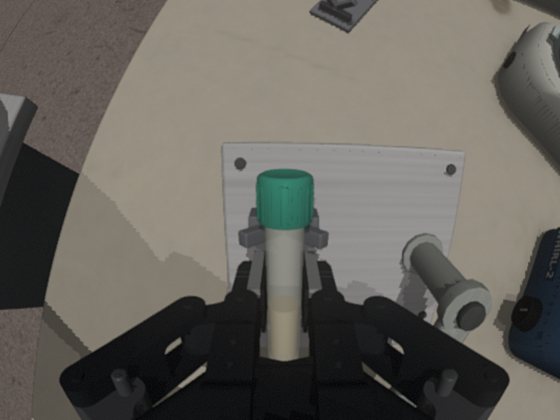

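```bash
python3 - <<'E'
from go import *
s=snapshot("wrist");s["fish"]=1
def at(u,v,z):
    o,d=ray(s,u,v);o=C.T@(o-p[:3]);d=C.T@d;return o+d*(z-o[2])/d[2]
hsv=cv2.cvtColor(s["img"],cv2.COLOR_RGB2HSV);m=cv2.inRange(hsv,(70,90,40),(95,255,255));m[:160]=0;m[250:]=0
col=np.nonzero(m[:,285])[0];print(col.min(),col.max(),at(285,col.max()+1,44),at(285,col.min(),42),at(285,col.min(),34))
for u,v in [(241,228),(250,222),(262,209),(308,209),(240,245),(327,230)]: print(u,v,at(u,v,35))
b=cv2.cvtColor(s["img"],cv2.COLOR_RGB2BGR)[160:300,215:355];cv2.imwrite("pics/z4.png",cv2.resize(b,None,fx=4.2,fy=4.2,interpolation=cv2.INTER_CUBIC))
E
```

```text
169 229 [32.678 -0.651 44.   ] [56.381 -0.558 42.   ] [54.707 -0.586 34.   ]
241 228 [29.72  17.809 35.   ]
250 222 [32.458 13.903 35.   ]
262 209 [38.203  8.774 35.   ]
308 209 [ 38.265 -10.079  35.   ]
240 245 [21.807 18.609 35.   ]
327 230 [ 28.93 -18.39  35.  ]
```

View pics/z4.png

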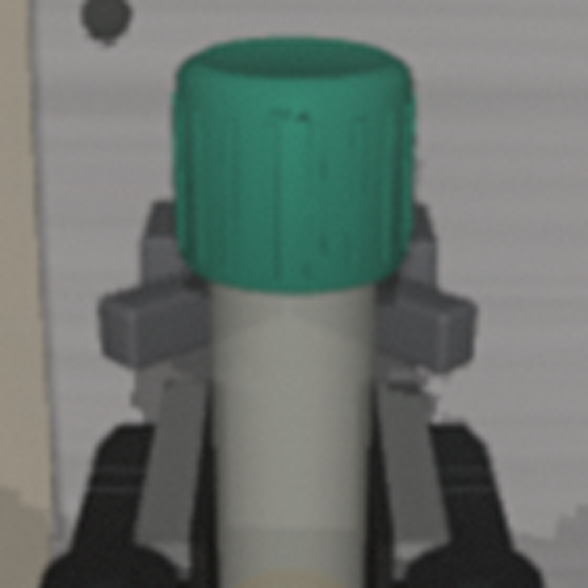

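The tube is in both Vs, with the cap just above the upper block (cap lower edge x≈32.7, mid ≈ +0.7). Releasing it now.

```bash

python3 -m jog '0 0 0 0 0 0 .5;0 0 0 0 0 0 .1;0 0 0 0 0 0 0;0 0 0 0 0 0 0;0 0 0 0 0 0 0'
python3 -m jog '0 0 -.1 0 0 0 0;0 0 -.2 0 0 0 0;0 0 -.4 0 0 0 0;0 0 -.4 0 0 0 0;0 0 0 0 0 0 0'
python3 - <<'E'
from go import *
s=snapshot("wrist");s["fish"]=1
def at(u,v,z):
    o,d=ray(s,u,v);o=C.T@(o-p[:3]);d=C.T@d;return o+d*(z-o[2])/d[2]
im=cv2.cvtColor(s["img"],cv2.COLOR_RGB2BGR);cv2.imwrite("pics/w4.png",im)
hsv=cv2.cvtColor(im,cv2.COLOR_BGR2HSV);m=cv2.inRange(hsv,(70,90,40),(95,255,255))
n,l,st,cen=cv2.connectedComponentsWithStats(m);i=1+st[1:,4].argmax();x0,y0,w,h,_=st[i];print(x0,y0,w,h,at(x0+w/2,y0+h,43),at(x0,y0+h/2,32),at(x0+w,y0+h/2,32),at(x0+w/2,y0,36))
to((-80,-60,150),-17)
E
```

```text
time: 11.42
tool_pos: [497.7, -15.6, 223.9]
tcp_rot: [-180.0, -30.0, 105.0]
ft_force: [-0.6, 0.5, 0.6]
finger_gap: 42.6
grip_force: 0.0
time: 12.05
tool_pos: [513.6, -70.9, 324.2]
tcp_rot: [179.6, -29.7, 105.1]
ft_force: [-0.1, 0.0, 0.2]
finger_gap: 42.6
grip_force: 0.0
266 139 29 29 [32.67  -0.278 43.   ] [41.569 10.734 32.   ] [ 41.622 -11.144  32.   ] [53.094 -0.199 36.   ]
turn [0.003 0.002 0.286] shift after [-0.608  0.808 -0.019] tcp [ 588.689 -124.132  282.706] grasp now [  1.266  -0.928 148.116] q [-22.054   5.864  98.537  23.6    94.106 -39.208]
```

View pics/w4.png

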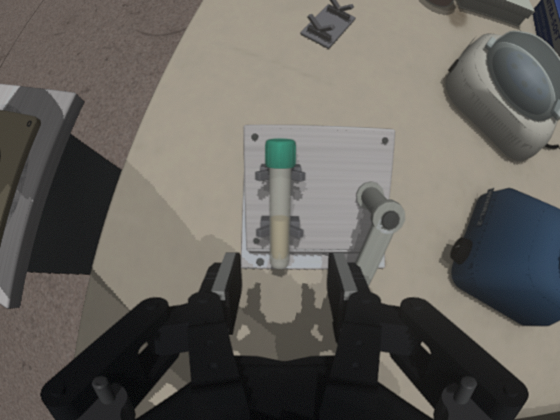

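The tube is home in both V blocks (cap at (280,152)), and the clamp arm is still open with its knob hidden under the gripper. Next I go over the knob.

```bash

python3 -m jog '0 0 0 0 0 .143 -.4;0 0 0 0 0 .143 -.4;-.3 .4 0 0 0 0 -.4;-.3 .4 0 0 0 0 -.4;0 0 0 0 0 0 -.4'
python3 -m jog '0 0 0 0 0 0 -.4'
python3 - <<'E'
from go import *
to((-76.7,-56,92),-17)
s=snapshot("wrist");s["fish"]=1;im=cv2.cvtColor(s["img"],cv2.COLOR_RGB2BGR);cv2.imwrite("pics/w5.png",im)
def px(q):
    E=s["extrinsics"];c=E[:3,:3].T@(C@np.array(q)+p[:3]-E[:3,3]);r=np.hypot(*c[:2]);return np.r_[s["cx"],s["cy"]]+c[:2]/r*np.arctan2(r,c[2])*s["fx"]
print(px((-76.7,-56,100)),px((-76.7,-41,100)))
g=im.max(2);u,v=px((-76.7,-56,100)).astype(int);print(g[v-60:v+60:5,u-50:u+51:5])
E
```

```text
time: 12.72
tool_pos: [586.8, -122.0, 273.6]
tcp_rot: [-169.8, -28.6, 85.1]
ft_force: [-0.1, 0.9, -0.3]
finger_gap: 59.8
grip_force: 0.0
time: 12.85
tool_pos: [586.3, -120.8, 278.0]
tcp_rot: [-170.2, -28.6, 85.3]
ft_force: [0.2, 0.4, 0.5]
finger_gap: 59.3
grip_force: 0.0
turn [-0.003 -0.001 -0.001] shift after [ 0.015 -0.031  0.52 ] tcp [576.659 -94.362 234.127] grasp now [-78.796 -58.106 144.024] q [-23.774  21.205  85.558  22.976  93.    -24.435]
[279.044 243.571] [254.283 250.312]
[[111 169 139  76  71  71  70  74 145 144 144 142 147  89  90  90 166 157
  161 173 133]
 [ 67  69  68  68  83 114 165 176 145 143 143 142 146  91  93  91 137  99
   94 171 167]
 [ 68  80 139 178 181 180 179 177 144 142 144 141 145  81  80  88 147 167
  166 166 165]
 [147 157 179 178 178 179 182 184 145 143 143 141 145  87  87  87 146 166
  167 166 167]
 [ 87 158 181 181 182 167 122 101 145 143 143 142 143  84  86  87 144 166
  165 165 167]
 [107 175 145  92 163 162 167 135  71  69  90  76 102  72  87  84 144 167
  164 166 164]
 [ 84 104 165 169 168 168 159  33  38  38  38  35  35  35  86  83 142 166
  1
[... 825 characters left out ...]
6 147 147 145 156 157  45  38  36  35  66  80 105 104 106 105
  167 167 169]
 [147 147 145 145 147 146 145 150 149 151 147  85  87  85  89 106 104 104
  166 167 168]
 [147 147 145 146 146 145 146 147 144 145 146 145  84  84  85  84  85 144
  166 167 168]
 [146 146 147 146 145 146 148 145 138 121 144 145 147 121 123 125 149 147
  148 151 149]
 [145 146 147 145 146 146 147 147 136  85 145 146 147 145 144 146 147 144
  146 147 146]
 [145 147 148 146 146 147 146  98  86  85  91 145 145 144 143 144 147 146
  147 146 147]
 [145 146 147 146 146 146 148 100  86  86  88 147 146 147 144 145 146 145
  147 146 145]
 [145 147 147 147 147 146 146 103  87  85  85 145 145 145 145 144 147 146
  146 145 146]]
```

```bash

python3 -m jog '.015 -.03 .1 0 0 0 -.4;0 0 .2 0 0 0 -.4;0 0 .2 0 0 0 -.4;0 0 .02 0 0 0 -.4;0 0 0 0 0 0 -.4'
python3 -c "
from go import *
to((-76.7,-56,92),-17)
# per-row constants for an arc of 10 deg clockwise about pivot axis, starting tool angle -17
th=np.radians(10);q=np.array([-76.5,24]);
r=np.array([[np.cos(th),np.sin(th)],[-np.sin(th),np.cos(th)]]);d=r@q-q
a=np.radians(-17);print('arc row: world cradle d',d,'tool',np.array([np.cos(a)*d[0]+np.sin(a)*d[1],np.sin(a)*d[0]-np.cos(a)*d[1]])/100, 'wz +.1667')
"
```

```text
time: 13.52
tool_pos: [577.1, -94.5, 234.6]
tcp_rot: [-170.3, -28.5, 85.4]
ft_force: [-0.6, 0.3, 1.1]
finger_gap: 59.8
grip_force: 0.0
turn [-0.002  0.    -0.   ] shift after [-0.001 -0.004  0.006] tcp [576.659 -94.362 234.127] grasp now [-76.621 -56.062  92.556] q [-21.912  21.679  89.893  23.569  87.807 -24.758]
arc row: world cradle d [ 5.33  12.919] tool [ 0.013 -0.139] wz +.1667
```

```bash

python3 -m jog '0 0 0 0 0 0 .15;0 0 0 0 0 0 .15;0 0 0 0 0 0 .15;0 0 0 0 0 0 .15'
python3 -m jog '.003 -.07 0 0 0 .0833 .15;.003 -.07 0 0 0 .0833 .15;.003 -.07 0 0 0 .0833 .15;.003 -.07 0 0 0 .0833 .15;.003 -.07 0 0 0 .0833 .15'
python3 -m jog '.003 -.07 0 0 0 .0833 .15;.003 -.07 0 0 0 .0833 .15;.003 -.07 0 0 0 .0833 .15;.003 -.07 0 0 0 .0833 .15;.003 -.07 0 0 0 .0833 .15'
python3 -c "
from go import *
to((0,0,92),-90)"
```

```text
time: 14.02
tool_pos: [577.3, -95.0, 235.0]
tcp_rot: [-170.3, -28.5, 85.4]
ft_force: [-0.7, 0.1, -0.3]
finger_gap: 35.9
grip_force: 0.0
time: 14.65
tool_pos: [544.1, -88.4, 243.5]
tcp_rot: [-158.8, -21.7, 58.6]
ft_force: [2.2, -0.3, -1.7]
finger_gap: 36.8
grip_force: 1.1
time: 15.28
tool_pos: [518.2, -69.9, 257.5]
tcp_rot: [-152.0, -11.1, 34.9]
ft_force: [1.3, -1.6, -3.2]
finger_gap: 36.2
grip_force: 1.3
turn [0.001 0.001 0.38 ] shift after [-0.057 -0.316  0.01 ] tcp [505.508 -44.506 272.477] grasp now [-31.716  -5.525  92.979] q [-21.822  10.998 100.144  23.569  88.088  25.666]
```

```bash

python3 -m jog '.003 -.07 0 0 0 .0833 .15;.003 -.07 0 0 0 .0833 .15;.003 -.07 0 0 0 .0833 .15;.003 -.07 0 0 0 .07 .15;0 -.03 0 0 0 0 .15'
python3 -m jog '0 -.02 0 0 0 0 .15;0 0 0 0 0 0 .15'
python3 -m jog '0 -.02 0 0 0 0 .15;0 0 0 0 0 0 .15'
python3 -c "
from go import *
to((0,0,92),-90);print(sense()['ft_force']@C)"
```

```text
time: 15.9
tool_pos: [505.2, -46.3, 272.7]
tcp_rot: [-150.1, -1.8, 18.2]
ft_force: [-0.4, -3.4, -0.9]
finger_gap: 36.3
grip_force: 1.4
time: 16.15
tool_pos: [504.9, -44.6, 273.8]
tcp_rot: [-150.1, -1.9, 18.2]
ft_force: [-0.3, -1.6, -1.0]
finger_gap: 36.5
grip_force: 0.8
time: 16.4
tool_pos: [504.3, -42.9, 274.8]
tcp_rot: [-150.0, -1.8, 18.2]
ft_force: [-0.6, -1.8, -0.7]
finger_gap: 36.3
grip_force: 1.0
turn [-0.     0.001  0.064] shift after [0.008 0.028 0.011] tcp [505.508 -44.506 272.477] grasp now [ 2.763  1.011 93.057] q [-19.728   6.731 102.922  24.265  88.69   47.054]
[-1.729  1.052  0.239]
```

```bash

python3 -m jog '0 -.02 0 0 0 0 .15;0 0 0 0 0 0 .15'
python3 -m jog '0 -.02 0 0 0 0 .15;0 0 0 0 0 0 .15'
python3 -c "
from go import *
to((0,0,92),-90);print(sense()['ft_force']@C)"
```

```text
time: 16.65
tool_pos: [503.7, -41.5, 275.7]
tcp_rot: [-150.1, -1.8, 18.2]
ft_force: [0.0, -4.6, -2.1]
finger_gap: 35.9
grip_force: 2.7
time: 16.9
tool_pos: [503.4, -40.8, 276.3]
tcp_rot: [-150.3, -1.8, 18.1]
ft_force: [1.9, -10.8, -9.9]
finger_gap: 36.4
grip_force: 6.6
turn [0.003 0.001 0.062] shift after [0.011 0.055 0.012] tcp [505.508 -44.506 272.477] grasp now [ 4.955  1.243 93.223] q [-19.503   6.324 103.149  24.197  88.603  47.393]
[-14.428   0.917  -3.126]
```

```bash

python3 -m jog '.01 .05 0 0 0 0 -.3;0 0 0 0 0 0 -.3;0 0 0 0 0 -.16 -.3;0 0 0 0 0 -.16 -.3;0 0 0 0 0 -.16 -.3' >/dev/null
python3 -m jog '0 0 0 0 0 -.16 -.3;0 0 0 0 0 -.16 -.3;0 0 0 0 0 -.16 -.3;0 0 0 0 0 -.16 -.3;0 0 0 0 0 -.16 -.3'
python3 -m jog '0 0 0 0 0 -.16 -.3;0 0 0 0 0 -.16 -.3;0 0 0 0 0 -.16 -.3;0 0 0 0 0 -.16 -.3;0 0 0 0 0 -.16 -.3'
python3 -m jog '0 0 0 0 0 -.16 -.3;0 0 0 0 0 -.16 -.3;0 0 0 0 0 -.16 -.3;0 0 0 0 0 0 -.3'
python3 -c "
from go import *
to((1.5,0,92),70)"
```

```text
time: 18.15
tool_pos: [505.6, -43.0, 274.5]
tcp_rot: [-174.7, -29.6, 94.4]
ft_force: [0.5, 0.1, -0.1]
finger_gap: 55.8
grip_force: 0.0
time: 18.77
tool_pos: [505.6, -43.0, 274.5]
tcp_rot: [160.1, -23.0, 147.9]
ft_force: [-0.4, 0.7, 0.1]
finger_gap: 55.6
grip_force: 0.0
time: 19.27
tool_pos: [505.6, -43.1, 274.5]
tcp_rot: [151.9, -11.2, 175.0]
ft_force: [-0.1, 0.7, -0.4]
finger_gap: 55.4
grip_force: 0.0
turn [-0.    -0.001 -0.044] shift after [ 0.002 -0.008  0.01 ] tcp [505.175 -43.25  273.227] grasp now [ 2.242 -0.201 93.046] q [ -19.709    6.952  102.721   24.296   88.676 -106.493]
```

```bash

python3 -m jog '0 0 0 0 0 0 .1;0 0 0 0 0 0 .25;0 0 0 0 0 0 1;0 0 0 0 0 0 1;0 0 0 0 0 0 1' 30
python3 -m jog '0 0 0 0 0 0 1;0 0 0 0 0 0 1'
python3 -c "
from go import *
to((1.5,0,92),70);print(sense()['ft_force']@C,sense()['wrist_torque']@C)"
```

```text
time: 19.9
tool_pos: [505.4, -44.3, 274.3]
tcp_rot: [152.1, -11.2, 174.9]
ft_force: [-2.2, -7.0, 1.0]
finger_gap: 28.7
grip_force: 29.3
time: 20.15
tool_pos: [505.4, -44.3, 274.3]
tcp_rot: [152.1, -11.2, 174.9]
ft_force: [-2.2, -7.3, 1.3]
finger_gap: 29.1
grip_force: 29.3
turn [-0.002 -0.001 -0.045] shift after [0.001 0.004 0.015] tcp [505.175 -43.25  273.227] grasp now [ 0.879  0.372 93.484] q [ -19.796    6.952  102.713   24.151   88.664 -106.471]
[-4.978  3.978  4.322] [0.648 0.964 0.024]
```

```bash

R='' 
python3 -m jog '0 0 .003 0 0 .15 1;0 0 .003 0 0 .15 1;0 0 .003 0 0 .15 1;0 0 .003 0 0 .15 1;0 0 .003 0 0 .15 1'
python3 -m jog '0 0 .003 0 0 .15 1;0 0 .003 0 0 .15 1;0 0 .003 0 0 .15 1;0 0 .003 0 0 .15 1;0 0 .003 0 0 .15 1'
python3 -c "
from go import *
to((1.5,0,92),-20);print(sense()['ft_force']@C,sense()['wrist_torque']@C)"
python3 -m jog '0 0 .003 0 0 .15 1;0 0 .003 0 0 .15 1;0 0 .003 0 0 .15 1;0 0 .003 0 0 .15 1;0 0 .003 0 0 .15 1'
python3 -m jog '0 0 .003 0 0 .15 1;0 0 .003 0 0 .15 1;0 0 .003 0 0 .15 1;0 0 .003 0 0 .15 1;0 0 0 0 0 0 1'
python3 -c "
from go import *
to((1.5,0,92),-116);print(sense()['ft_force']@C,sense()['wrist_torque']@C)"
```

```text
time: 20.78
tool_pos: [505.1, -43.7, 272.9]
tcp_rot: [168.0, -27.6, 129.8]
ft_force: [-2.4, -8.5, 0.3]
finger_gap: 29.2
grip_force: 29.3
time: 21.4
tool_pos: [504.8, -43.1, 271.6]
tcp_rot: [-167.2, -27.2, 78.7]
ft_force: [-4.4, -9.2, 1.0]
finger_gap: 29.3
grip_force: 29.4
turn [-0.002  0.003 -0.051] shift after [ 0.007  0.001 -0.016] tcp [505.175 -43.25  273.227] grasp now [ 0.6    0.779 90.437] q [-19.682   7.033 102.936  24.143  88.366 -16.187]
[-6.233  6.611  4.74 ] [0.958 1.229 0.043]
time: 22.02
tool_pos: [504.4, -42.3, 270.4]
tcp_rot: [-151.9, -10.6, 34.2]
ft_force: [-5.9, -9.0, 3.8]
finger_gap: 29.0
grip_force: 29.6
time: 22.65
tool_pos: [505.3, -41.6, 269.9]
tcp_rot: [-150.9, 6.8, 2.8]
ft_force: [2.4, -6.5, -0.1]
finger_gap: 29.1
grip_force: 29.5
turn [ 0.002 -0.001  0.203] shift after [-0.007 -0.001 -0.037] tcp [505.175 -43.25  273.227] grasp now [ 0.727 -0.6   88.323] q [-19.543   7.094 103.058  24.269  87.983  64.627]
[-6.027 -0.664  3.372] [-0.01   1.225  0.257]
```

```bash

C='from go import *;S=sense();print(S["ft_force"]@C,S["wrist_torque"]@C,S["joint_pos"][5])'
python3 -m jog '0 0 .002 0 0 .08 1;0 0 .002 0 0 .08 1;0 0 0 0 0 0 1' 40 >/dev/null; python3 -c "$C"
python3 -m jog '0 0 .001 0 0 .05 1;0 0 0 0 0 0 1' >/dev/null; python3 -c "$C"
python3 -m jog '0 0 .001 0 0 .05 1;0 0 0 0 0 0 1' ; python3 -c "$C"
```

```text
[-8.621 -3.573  2.313] [-0.64   1.7    0.326] 74.16201702250468
[-11.333  -5.221   2.005] [-0.757  1.982  0.741] 77.11016718253344
time: 23.52
tool_pos: [505.9, -41.8, 269.7]
tcp_rot: [-153.5, 13.9, -11.2]
ft_force: [6.0, -8.8, -2.4]
finger_gap: 28.4
grip_force: 39.8
[-9.899 -3.495  2.941] [-0.532  1.941  0.673] 80.11410998187439
```

```bash

python3 -m jog '0 0 0 0 0 0 .2;0 0 0 0 0 0 0;0 0 0 0 0 0 -.3;0 0 0 0 0 0 -.3;0 0 0 0 0 0 -.3'
python3 -m jog '0 0 -.1 0 0 0 -.3;0 0 -.3 0 0 0 -.3;0 0 -.4 0 0 0 -.3;0 0 -.4 0 0 0 -.3;0 0 0 0 0 0 -.3'
python3 - <<'E'
from go import *
S=snapshot("scene");T=snapshot("top")
def px(s,q):
    E=s["extrinsics"];c=E[:3,:3].T@(C@np.array(q)+p[:3]-E[:3,3]);return s["cx"]+s["fx"]*c[0]/c[2],s["cy"]+s["fy"]*c[1]/c[2]
for s in(S,T):
    u,v=px(s,(0,0,86)); g=s["img"].max(2);print(u,v)
    u,v=int(u),int(v);ys,xs=np.nonzero(g[v-12:v+13,u-12:u+13]<50);print(len(xs),xs.mean()+u-12,ys.mean()+v-12)
    hsv=cv2.cvtColor(s["img"],cv2.COLOR_RGB2HSV);m=cv2.inRange(hsv,(70,90,40),(95,255,255));cu,cv_=px(s,(42,0,32));a,b=int(cu),int(cv_);ys,xs=np.nonzero(m[b-12:b+13,a-12:a+13]);print("cap",cu,cv_,len(xs),xs.mean()+a-12,ys.mean()+b-12)
E
```

```text
time: 24.15
tool_pos: [504.7, -40.3, 268.8]
tcp_rot: [-153.3, 14.2, -10.9]
ft_force: [0.4, -0.5, 0.2]
finger_gap: 55.1
grip_force: 0.0
time: 24.78
tool_pos: [521.4, -100.0, 376.8]
tcp_rot: [-153.4, 13.8, -11.1]
ft_force: [0.3, 0.0, 0.3]
finger_gap: 55.6
grip_force: 0.0
314.9821525900054 202.1920561945908
0 nan nan
cap 301.2772306085893 223.19701306096505 54 301.68518518518516 223.1851851851852
299.8359411737719 216.61236984356916
93 298.06451612903226 218.25806451612902
cap 280.6988240825986 221.71564741529443 49 280.44897959183675 221.9387755102041<stdin>:7: RuntimeWarning: Mean of empty slice.
  ret = ret.dtype.type(ret / rcount)
```

```bash
python3 - <<'E'
from go import *
s=snapshot("wrist");s["fish"]=1
def px(q):
    E=s["extrinsics"];c=E[:3,:3].T@(C@np.array(q)+p[:3]-E[:3,3]);r=np.hypot(*c[:2]);return np.r_[s["cx"],s["cy"]]+c[:2]/r*np.arctan2(r,c[2])*s["fx"]
def at(u,v,z):
    o,d=ray(s,u,v);o=C.T@(o-p[:3]);d=C.T@d;return o+d*(z-o[2])/d[2]
u,v=px((0,0,94)).astype(int);print(u,v)
m=(s["img"].max(2)<55).astype(np.uint8);n,l,st,cen=cv2.connectedComponentsWithStats(m);i=l[v,u];print(i,st[i],cen[i],at(*cen[i],90))
b,a=px((0,-80,65)),None;g=s["img"].max(2);bi=b.astype(int);ys,xs=np.nonzero(g[bi[1]-10:bi[1]+11,bi[0]-10:bi[0]+11]<75);print("bolt",b,xs.mean()+bi[0]-10,ys.mean()+bi[1]-10,len(xs))
E
```

```text
286 206
35 [ 267  183   38   43 1181] [285.248 204.101] [ 0.694 -0.917 90.   ]
bolt [238.653 113.751] 243.58333333333334 112.6875 48
```

```bash
python3 -c "
from bench import *
print(hand_in())"
```

```text
the job is handed in; nothing more can be done
None
```

I handed the job in at about 25 s of the 72 s limit: the tube lies in both V blocks cap uphill, the clamp arm is at its stop, and the knob turned about 183° until it stopped tight. The hand-in gave no verdict, and I judged the knob's final position and the foot's pressure from the turn and torque only.

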